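# Hold the hidden bolt head behind the bracket while the nut runner tightens

### The arm

A 6-joint arm with a two-finger parallel gripper is mounted at the origin on a cart in front of the work surface, level with it; the furniture and walls round the work are solid. World frame = base frame: x ahead of the robot, y to its left, z up, the work surface at z = 0. Lengths are in m, angles in rad, forces in N, time in s.
With the tool pointing down it reaches from about 0.3 to 0.875 m from the base axis. Payload 6.4 kg.
Tool frame: the origin (TCP) lies on the centre line of the jaws, within the pads' length; the fingertips stand 14 mm ahead of it and the grasp point (between the pads) lies 5 mm behind it; z points along the fingers, x is the direction in which the jaws open and shut, and the axes are right-handed (so a half turn about z gives the same grasp; the last joint's range is limited). The gripper opens to 88 mm and grips with 3 to 60 N. Pads are 18 mm wide; open, the fingers measure 123 mm over their backs; the gripper's body (75 mm by 187 mm) begins 45 mm behind the grasp point.
Start: joints at [-1.507, 0.181, 1.607, -0, 1.354, -0.206], TCP at [0.153, -0.554, 0.253] pointing down, gripper open.
Joint ranges: [-2.99, 2.99], [-0.89, 2.07], [0.3, 2.58], [-1.14, 4.28], [0, 2.63], [-3.12, 3.12]. Speed limits (rad/s): [2.57, 2.57, 3.01, 3.14, 3.14, 3.14].

### API

Orientations are given as a rotation vector (axis times angle).
In Python, from station import robot gives the robot as it stands.
- The arm moves only by the shell command python3 -m pendant 'ROWS' [FORCE]. ROWS is JSON, a list of rows, each a list of 3 entries, a list of its own where there are three numbers: the turn, a rotation vector about the world's x, y, z in rad, then the shift along the world's x, y, z in cm, then the finger opening in cm, from 0 to 8.81. In form: [[[wx, wy, wz], [x, y, z], claw], ...]. A call has 1 to 20 rows; each row is the pose to reach, as a shift and turn from the pose commanded when the call began; what a row does not reach only later rows make up. A row lasts 1/12 s, in which the tool goes at most 41.7 mm and 7.16 degrees, less where a joint would pass 70% of its speed; a pose out of reach is approached as far as the arm can. A call with a gripper value outside its range is refused whole. The fingers move at their own pace and stop on an object; FORCE is the grip in N (left out, the last holds). Time passes only in rows, so rows that repeat a pose let the fingers close. It gives the time, the measured TCP pose, the force and the opening at its end, in the units of the state.
- robot.sense(): the state, without advancing time (a new reading comes with each control period).
- robot.camera(name): name is "scene" or "top" or "wrist"; returns the picture (400x640x3 uint8, red, green, blue); there is no depth.
- robot.get_calibration(name): a dict with "fovy" (degrees; the focal length in pixels is half the picture's height over the tangent of half this angle, whatever the lens; pixels are square), "cx", "cy" (the principal point, pixels), "world_to_cam" (4x4, takes a point from world to camera coordinates). Camera axes: x right, y down, z forward; pixel columns grow to the right and rows downward; lengths in m; the calibration is good to about 2 mm. A picture is of the moment at which its call begins: read the wrist's pose just before it. get_calibration takes no time and is no camera call; for the wrist camera it gives the pose at the moment of the call.
- robot.hand_in(): hands the job in, once; it reports no verdict.
The state is a dict: "clock": time; "joints": joint angles; "dq": joint speeds; "joint_efforts": joint torques, N m; "tool_pos": TCP position; "tcp_rot": TCP orientation; "wrist_force": force on the tool from outside, world axes, zero at the start; "ft_torque": the same for the moment, N m; "gripper_width": finger opening in m.
Only numpy, scipy, OpenCV 4.12 (cv2) and the standard library are available. Lean on these libraries where they do the work, as an engineer would, in place of code of your own. Each camera call takes 0.05 s, during which the arm holds its last target.

### The job

The slow nut runner on the bench fixture is getting nowhere, because the bolt just spins round with its nut. Pull the clip-on cover straight up off its rail behind the bracket and set it down on the bench top clear of the fixture, then reach down into the gap behind the bracket, grip the hidden hexagon bolt head and hold it from turning until the nut has run up tight and the socket stands still. Finish while still gripping the head, so that neither bolt nor nut can turn, and leave the other things on the bench where they are.

Things in the scene. Friction and masses are not known exactly. Their poses are not given: they have to be found in the camera images.
- fixture: Fixed bolting fixture; dark steel base plate, fixture x -135 to 110, y -65 to 65, 12 mm thick. Origin on the bench top under the middle of the grey upright bracket's front face; x points from the nut runner through the bracket to the back plate (away from the robot), y along bracket and rail, z up. Bracket: x 0 to 10, y -50 to 50, top at z 88 mm.
- bolt_centre (a point): Centre of the bolt head, on the bolt's axis: fixture x 36, y 0, z 70 mm. It sits in the gap between bracket (x 10) and back plate (x 68 to 78, y -50 to 50); the gap has no end walls, and no roof once the cover is off. Base plate top is 58 mm below this point.
- rail_mid (a point): Middle of the top face of the steel rail on the back plate: fixture x 73, y 0, z 100 mm. The rail is x 63 to 83, y -50 to 50, z 86 to 100 mm, 30 mm higher than the bolt's axis at most. Two sprung steel balls stand out 3.5 mm from each long face, at z 94, y +-25.
- runner_top (a point): Top of the nut runner's front clamp, fixture x -50, y 0, z 99 mm. The black and steel runner, up to 58 mm across, lies along x from -136 to -30 in front of the bracket, its turning socket and nut from -30 to 0.
- front_strip (a point): A fixed point on the bench top: the middle of an empty strip in front of the hardness tester, world x 0.34 to 0.44, y -0.27 to -0.05 m, a good place for the cover. From x 0.46 on rises the tester's black base (90 mm high), and behind that its tall column and overhanging head: swing across in front of it, under x 0.44.
- cover: Loose grey plastic clip-on cover, 95 (x) x 90 (y) x 51 mm, 0.11 kg, astride the rail and roofing the gap. Origin midway between its two skirts, in their bottom plane; clipped on: fixture x 73, y 0, z 86, same axes. Roof x -75 to 20, top 17 mm above the origin. Lips snap under the rail's balls: lifting it straight up takes up to 18 N in the first 5 mm, then it is free. It stands on its skirts on the bench.
- cover_grip (a point): Best point to pinch the cover's upright finger grip, across its 20 mm width (along the cover's y). The grip is 36 (x) x 20 (y) x 34 mm on the roof, straight above the rail; this point is 38.5 mm above the cover's origin, 21.5 mm above the roof, 12.5 mm below the grip's top.
- bolt_head: Steel hexagon bolt head, 30 mm across flats (35 across corners), 20 mm thick along fixture x, from x 26 to 46 behind the bracket. Origin at its centre; it turns about its x, the bolt's axis. It creeps round with the nut at 1 rad/s. Gripped from above by fingers that close along the fixture's y, it stops with two flats on them, whatever its angle was.
- spindle (a joint): Angle of the runner's socket and nut in front of the bracket, rad, growing as it tightens; driven all the time by a small steady torque of about 0.18 N m, about 1 rad/s unless stalled.
- thread (a joint): How far the nut is screwed onto the bolt, rad: 0 loose, 4.0 tight (a stop). It grows only while the head is kept from turning, at about 0.8 rad/s (allow 6 s of holding), with a drag of 0.05 N m on the head; once tight the full 0.18 N m comes on the head and the socket stands still.
- block_low: Round steel hardness test block, 64 mm across, 12 high, right of the fixture near the bench's front edge; leave alone.
- block_top: Another such test block, lying on the first; leave alone.
- oiler: Cream oil bottle with a spout, 42 mm across, 118 high, behind the fixture at the left; leave alone.
- tray: Grey parts tray, 75 x 110 x 22 mm, with a loupe and a gauge pin in it, behind the fixture; leave alone.
- key: Black hex key, 28 x 72 x 7 mm, left of the runner; leave alone.

How it is judged:
By the outcome, as a careful person would: the job done as asked, in the order asked, and still so for the second after the job is handed in, while the arm keeps its last pose, push and grip.
It also fails if it takes over 64 s, if anything falls off the work surface, if the arm or the gripper's body presses on something with over 40 N, if the wrist force passes 120 N, or if a joint passes its speed limit or range.

## Working session

There is one attempt and no reset: what is moved stays moved. The work goes in short steps, Python scripts to look and compute and a shell command to move; the robot and the scene stay as the last step left them, time stands still between calls to the robot, and variables do not carry over. Pictures are saved under pics/ and viewed, and the job is handed in when it is done.

```bash
mkdir -p pics; ls
python3 - <<'E'
from station import robot
import cv2,numpy as np
s=robot.sense();print({k:np.round(v,3).tolist() for k,v in s.items()})
for n in["scene","top","wrist"]:
    c=robot.get_calibration(n);print(n,c["fovy"],c["cx"],c["cy"],np.round(c["world_to_cam"],3).tolist())
    cv2.imwrite(f"pics/{n}0.png",robot.camera(n)[:,:,::-1])
E
```

```text
pics
{'clock': 0.0, 'joints': [-1.507, 0.182, 1.608, -0.0, 1.354, -0.206], 'dq': [-0.001, 0.0, -0.001, -0.0, -0.001, -0.001], 'joint_efforts': [-0.0, -43.388, -34.185, 0.07, 0.039, -0.0], 'tool_pos': [0.153, -0.554, 0.252], 'tcp_rot': [-2.499, 1.902, 0.002], 'wrist_force': [0.892, 0.259, -0.109], 'ft_torque': [0.012, -0.049, 0.031], 'gripper_width': 0.088}
scene 46.711405747996885 316.1056838926195 189.11248297189076 [[-0.462, -0.887, 0.009, 0.253], [-0.515, 0.261, -0.816, 0.383], [0.722, -0.381, -0.578, 0.9], [0.0, 0.0, 0.0, 1.0]]
top 54.50881732861862 320.9917229767472 201.52076096119504 [[0.013, -1.0, 0.0, 0.002], [-0.991, -0.013, -0.131, 0.594], [0.131, 0.001, -0.991, 1.32], [0.0, 0.0, 0.0, 1.0]]
wrist 66.4678019119913 322.51404550042344 199.4679267930489 [[0.267, -0.964, -0.001, -0.575], [-0.932, -0.258, 0.256, -0.033], [-0.247, -0.067, -0.967, 0.39], [0.0, 0.0, 0.0, 1.0]]
```

View pics/scene0.png

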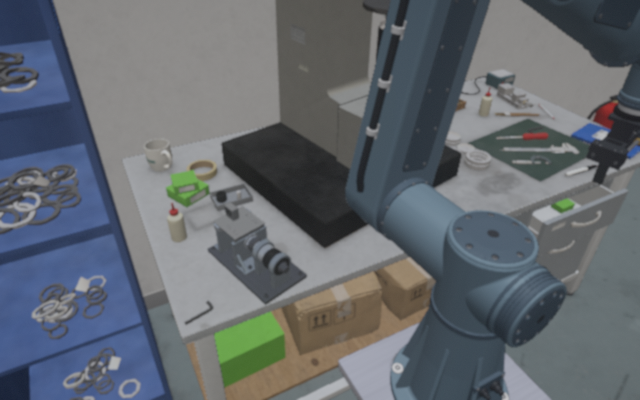

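View pics/top0.png

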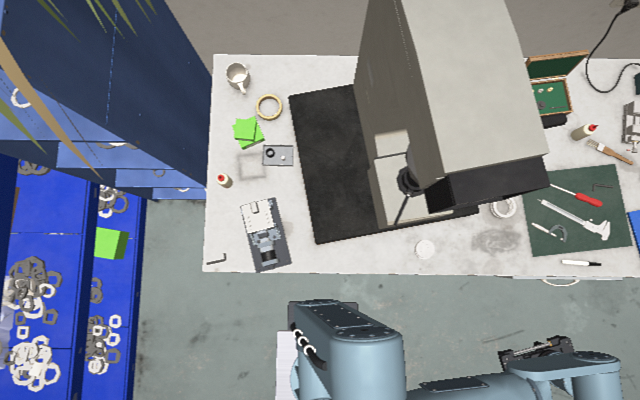

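View pics/wrist0.png

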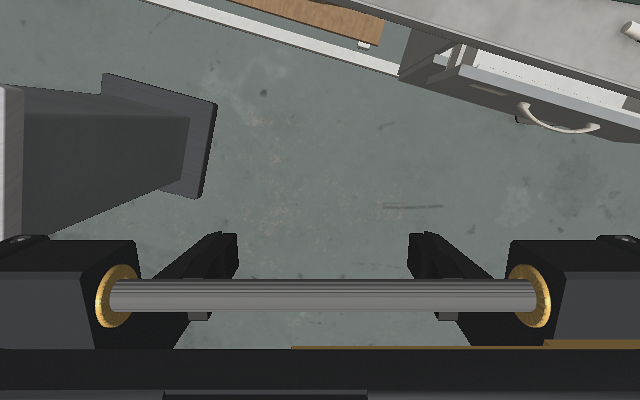

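The top view shows the fixture near (265,232), turned a little, with the cover near (257,214). The test blocks are near (425,248). I'll zoom in to get the base-plate corners.

Run:
```python
import cv2
a=cv2.imread("pics/top0.png")[180:285,190:310]
cv2.imwrite("pics/top0z.png",cv2.resize(a,None,fx=5,fy=5,interpolation=cv2.INTER_CUBIC))
a=cv2.imread("pics/scene0.png")[170:310,160:320]
cv2.imwrite("pics/scene0z.png",cv2.resize(a,None,fx=4,fy=4,interpolation=cv2.INTER_CUBIC))
```

```text
(no output)
```

View pics/top0z.png

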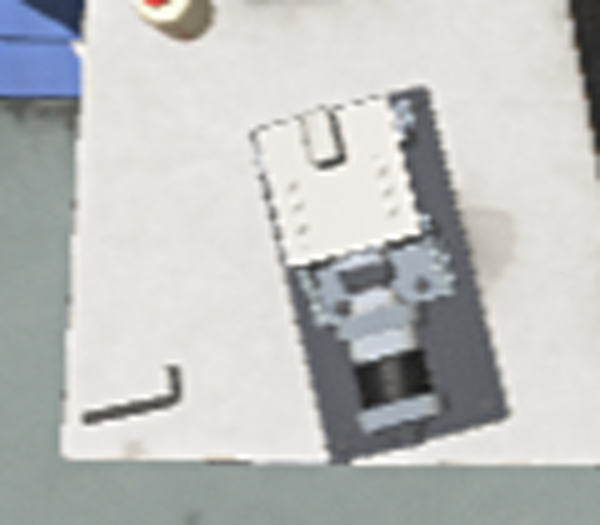

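View pics/scene0z.png

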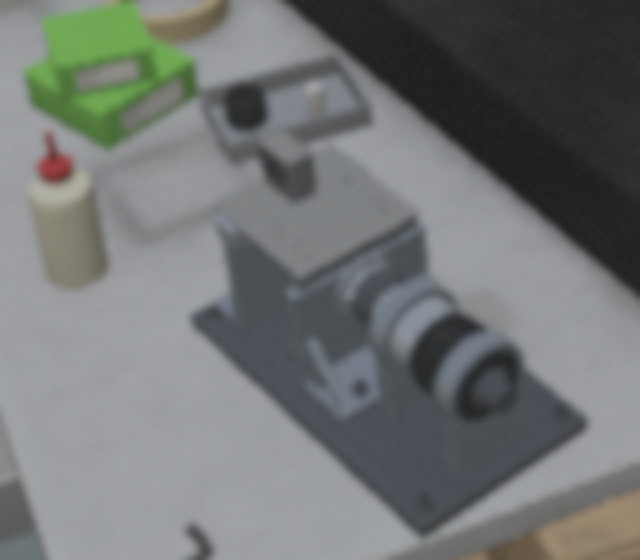

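```bash
cat > h.py <<'E'
import numpy as np,cv2
from station import robot
def ray(c,uv):
    f=200/np.tan(np.radians(c["fovy"]/2));M=np.array(c["world_to_cam"])
    d=np.array([(uv[0]-c["cx"])/f,(uv[1]-c["cy"])/f,1.]);R=M[:3,:3]
    return -R.T@M[:3,3],R.T@d
def onz(c,uv,z):
    o,d=ray(c,uv);return o+d*(z-o[2])/d[2]
def proj(c,p):
    f=200/np.tan(np.radians(c["fovy"]/2));M=np.array(c["world_to_cam"])
    q=M[:3,:3]@np.asarray(p)+M[:3,3];return q[:2]/q[2]*f+[c["cx"],c["cy"]]
def fit(local,world):
    L=np.array(local,float)[:,:2];W=np.array(world)[:,:2]
    l=L-L.mean(0);w=W-W.mean(0)
    a=np.arctan2((l[:,0]*w[:,1]-l[:,1]*w[:,0]).sum(),(l*w).sum())
    R=np.array([[np.cos(a),-np.sin(a)],[np.sin(a),np.cos(a)]])
    t=W.mean(0)-R@L.mean(0)
    return a,t,(W-(L@R.T+t))
E
python3 - <<'E'
from h import *
t=robot.get_calibration("top");s=robot.get_calibration("scene")
T=lambda u,v:(190+u/5,180+v/5)
S=lambda u,v:(160+u/4,170+v/4)
L=[];W=[]
for n,c,uv,loc in [("FR",t,T(430,87),(.110,-.065,.012)),("NR",t,T(508,412),(-.135,-.065,.012)),("NL",t,T(332,460),(-.135,.065,.012)),
 ("cFL",t,T(250,130),(.093,.045,.103)),("cFR",t,T(388,95),(.093,-.045,.103)),("cNR",t,T(422,235),(-.002,-.045,.103)),("cNL",t,T(290,265),(-.002,.045,.103)),
 ("sL",s,S(195,318),(.110,.065,.012)),("sN",s,S(425,530),(-.135,.065,.012)),("sR",s,S(585,422),(-.135,-.065,.012)),
 ("scL",s,S(218,215),(.093,.045,.103)),("scN",s,S(302,272),(-.002,.045,.103)),("scR",s,S(415,217),(-.002,-.045,.103))]:
    w=onz(c,uv,loc[2]);L.append(loc);W.append(w);print(n,w.round(4))
for idx in [range(7),range(7,13),range(13)]:
    a,tt,r=fit([L[i] for i in idx],[W[i] for i in idx]);print(np.degrees(a),tt,(r*1000).round(1).tolist())
E
```

```text
FR [0.6105 0.1711 0.012 ]
NR [0.3816 0.1102 0.012 ]
NL [0.347  0.2321 0.012 ]
cFL [0.5672 0.2793 0.103 ]
cFR [0.5919 0.1882 0.103 ]
cNR [0.4988 0.1629 0.103 ]
cNL [0.4779 0.2493 0.103 ]
sL [0.5731 0.2983 0.012 ]
sN [0.3431 0.234  0.012 ]
sR [0.377  0.1157 0.012 ]
scL [0.5555 0.2775 0.103 ]
scN [0.4821 0.2494 0.103 ]
scR [0.4991 0.1708 0.103 ]
15.51632797804901 [0.49088545 0.20711306] [[-3.8, -2.8], [3.4, 1.8], [3.6, -1.5], [-1.3, 4.0], [-0.7, -0.4], [-2.2, -0.4], [1.0, -0.6]]
15.808974028489445 [0.48802714 0.20987088] [[-3.0, -4.0], [2.6, -1.6], [1.1, 5.1], [-9.8, -1.0], [8.3, -3.2], [0.8, 4.7]]
15.655296287750408 [0.48953778 0.20835843] [[-2.5, -4.3], [4.5, 0.8], [5.0, -2.4], [0.2, 2.5], [0.6, -1.9], [-1.0, -1.6], [2.4, -1.8], [-4.8, -2.3], [1.1, -0.5], [-0.1, 6.3], [-11.5, 0.7], [6.7, -1.7], [-0.6, 6.3]]
```

```bash
python3 -m pendant '[[[0,0,0],[22.7,35.4,3],8.8],[[0,0,0],[22.7,35.4,3],8.8],[[0,0,0],[22.7,35.4,3],8.8],[[0,0,0],[22.7,35.4,3],8.8],[[0,0,0],[22.7,35.4,3],8.8],[[0,0,0],[22.7,35.4,3],8.8],[[0,0,0],[22.7,35.4,3],8.8],[[0,0,0],[22.7,35.4,3],8.8],[[0,0,0],[22.7,35.4,3],8.8],[[0,0,0],[22.7,35.4,3],8.8],[[0,0,0],[22.7,35.4,3],8.8],[[0,0,0],[24.7,63.4,3],8.8],[[0,0,0],[24.7,63.4,3],8.8],[[0,0,0],[24.7,63.4,3],8.8],[[0,0,0],[24.7,63.4,3],8.8],[[0,0,0],[24.7,63.4,3],8.8],[[0,0,0],[24.7,63.4,3],8.8],[[0,0,0],[24.7,63.4,3],8.8]]'
```

```text
clock: 1.65
tool_pos: [0.3998, 0.0822, 0.2828]
tcp_rot: [-2.5, 1.901, -0.0]
wrist_force: [1.2, 0.4, -0.6]
gripper_width: 0.0883
```

```bash
python3 -m pendant '[[[0,0,0],[11.5,13.5,0],8.8],[[0,0,0],[11.5,13.5,0],8.8],[[0,0,0],[11.5,13.5,0],8.8],[[0,0,0],[11.5,13.5,0],8.8],[[0,0,0],[11.5,13.5,0],8.8],[[0,0,0],[11.5,13.5,0],8.8],[[0,0,0],[11.5,13.5,0],8.8]]'
python3 - <<'E'
from h import *
import json
s=robot.sense();c=robot.get_calibration("wrist");im=robot.camera("wrist")
print(s["tool_pos"],s["tcp_rot"])
json.dump({k:(np.array(v).tolist()) for k,v in c.items()},open("w1.json","w"))
cv2.imwrite("pics/wrist1.png",im[:,:,::-1])
E
```

```text
clock: 2.23
tool_pos: [0.5149, 0.2143, 0.2818]
tcp_rot: [2.499, -1.9, -0.002]
wrist_force: [-0.9, -0.5, 0.4]
gripper_width: 0.0883
[0.51486347 0.21427619 0.28177913] [ 2.49911586e+00 -1.90025402e+00 -1.72612333e-03]
```

View pics/wrist1.png

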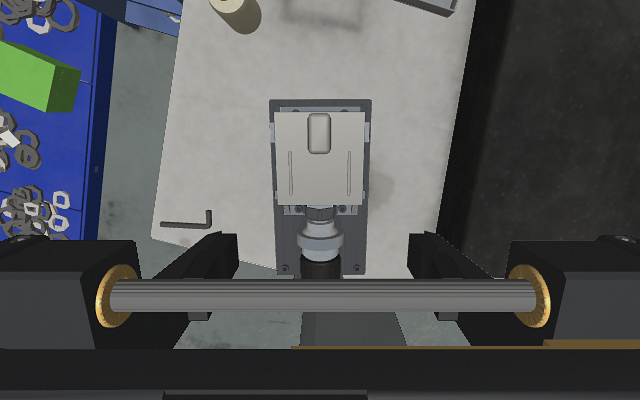

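The cover's roof spans about (275,112) to (363,204), its grip top is centred near (319,132), and the base plate's far corners are near (270,100) and (371,100). I'll zoom in for accurate corners.

Run:
```python
import cv2
a=cv2.imread("pics/wrist1.png")[90:220,260:390]
cv2.imwrite("pics/wrist1z.png",cv2.resize(a,None,fx=4.5,fy=4.5,interpolation=cv2.INTER_CUBIC))
```

```text
(no output)
```

View pics/wrist1z.png

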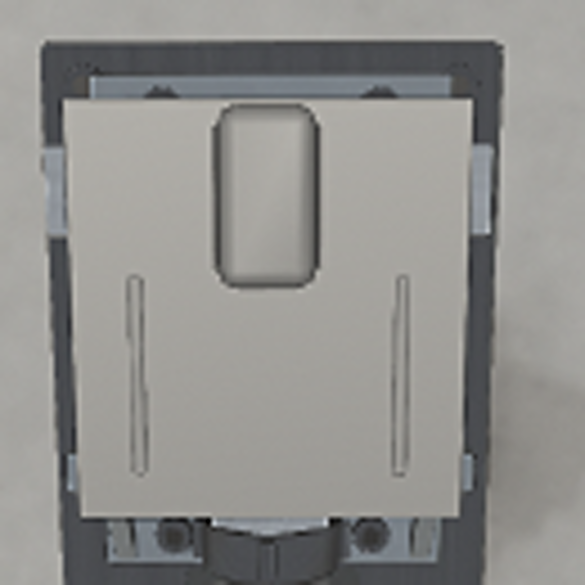

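Run:
```python
from h import *
import json
c=json.load(open("w1.json"))
P=lambda u,v:(260+u/4.5,90+v/4.5)
D=[((62,98),(.093,.045,.103)),((472,99),(.093,-.045,.103)),((460,517),(-.002,-.045,.103)),((80,517),(-.002,.045,.103)),((43,43),(.110,.065,.012)),((501,43),(.110,-.065,.012))]
W=[onz(c,P(*u),l[2]) for u,l in D];L=[l for u,l in D]
print(np.round(W,4).tolist())
for idx in [range(4),range(6)]:
    a,t,r=fit([L[i] for i in idx],[W[i] for i in idx]);print(np.degrees(a),t,(r*1000).round(1).tolist())
    R=np.array([[np.cos(a),-np.sin(a)],[np.sin(a),np.cos(a)]])
    print("cover",R@[.073,0]+t,"bolt",R@[.036,0]+t)
g=onz(c,P(266,195),.137);print("griptop",g)
from scipy.spatial.transform import Rotation as Ro
s=robot.sense();m=Ro.from_rotvec(s["tcp_rot"]).as_matrix();print(m.round(4).tolist(),np.degrees(np.arctan2(m[1,0],m[0,0])))
```

```text
[[0.5735, 0.2788, 0.103], [0.5972, 0.1926, 0.103], [0.5061, 0.1668, 0.103], [0.4822, 0.253, 0.103], [0.5844, 0.3011, 0.012], [0.6185, 0.1781, 0.012]]
15.629685497246092 [0.49594175 0.21054573] [[0.2, -0.2], [-0.4, 0.4], [-0.0, 0.1], [0.3, -0.3]]
cover [0.56624244 0.23021331] bolt [0.53061058 0.22024481]
15.527561499051991 [0.49577205 0.2104641 ] [[0.2, 0.0], [-0.2, 0.6], [0.2, 0.2], [0.4, -0.2], [0.0, -1.4], [-0.6, 0.8]]
cover [0.56610769 0.23000634] bolt [0.53045812 0.22010137]
griptop [0.56714492 0.23056638 0.137     ]
[[0.2663, -0.9639, -0.0016], [-0.9639, -0.2663, -0.0008], [0.0004, 0.0017, -1.0]] -74.55437605689416
```

```bash
python3 -m pendant '[[[0,0,0],[5.1,1.6,-4],8.8],[[0,0,0],[5.1,1.6,-4],8.8],[[0,0,0],[5.1,1.6,-8],8.8],[[0,0,0],[5.1,1.6,-11],8.8],[[0,0,0],[5.1,1.6,-13.5],8.8],[[0,0,0],[5.1,1.6,-15],8.8],[[0,0,0],[5.1,1.6,-16],8.8],[[0,0,0],[5.1,1.6,-16],8.8],[[0,0,0],[5.1,1.6,-16],6]]' 50
python3 - <<'E'
from h import *
s=robot.sense();print(s["tool_pos"],s["wrist_force"])
cv2.imwrite("pics/wrist2.png",robot.camera("wrist")[:,:,::-1])
E
```

```text
clock: 3.03
tool_pos: [0.5664, 0.2299, 0.1235]
tcp_rot: [-2.499, 1.904, -0.001]
wrist_force: [-0.5, 0.7, -0.1]
gripper_width: 0.083
[0.56635059 0.22988336 0.12354597] [-0.4831357   0.70011689 -0.12018637]
```

View pics/wrist2.png

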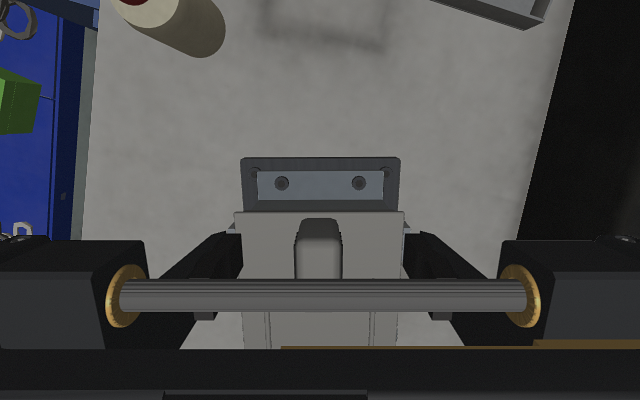

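The fingers straddle the grip, which is centred at about u=319 between fingers at 240 and 405. Next I close and lift straight up.

```bash
python3 -m pendant '[[[0,0,0],[0,0,0],1.5],[[0,0,0],[0,0,0],1.5],[[0,0,0],[0,0,0],1.5],[[0,0,0],[0,0,0],1.5],[[0,0,0],[0,0,0],1.5],[[0,0,0],[0,0,0],1.5],[[0,0,0],[0,0,0],1.5],[[0,0,0],[0,0,0],1.5]]' 50
```

```text
clock: 3.75
tool_pos: [0.5662, 0.2308, 0.1226]
tcp_rot: [2.5, -1.902, -0.0]
wrist_force: [-0.6, 0.4, 0.9]
gripper_width: 0.0261
```

```bash
python3 -m pendant '[[[0,0,0],[0,0,0],1.5],[[0,0,0],[0,0,0],1.5],[[0,0,0],[0,0,0],1.5],[[0,0,0],[0,0,0],1.5]]' 50
```

```text
clock: 4.08
tool_pos: [0.5662, 0.2308, 0.1226]
tcp_rot: [2.5, -1.902, -0.0]
wrist_force: [0.6, -0.6, -0.0]
gripper_width: 0.0196
```

```bash
python3 -m pendant '[[[0,0,0],[0,0,0.2],1.5],[[0,0,0],[0,0,0.4],1.5],[[0,0,0],[0,0,0.6],1.5],[[0,0,0],[0,0,0.8],1.5],[[0,0,0],[0,0,1.1],1.5],[[0,0,0],[0,0,1.5],1.5],[[0,0,0],[0,0,2],1.5],[[0,0,0],[0,0,3],1.5],[[0,0,0],[0,0,5],1.5],[[0,0,0],[0,0,8],1.5],[[0,0,0],[0,0,11],1.5],[[0,0,0],[0,0,11],1.5]]' 50
python3 - <<'E'
from h import *
cv2.imwrite("pics/wrist3.png",robot.camera("wrist")[:,:,::-1])
cv2.imwrite("pics/scene3.png",cv2.resize(robot.camera("scene")[120:320,140:340,::-1],None,fx=3,fy=3))
E
```

```text
clock: 5.08
tool_pos: [0.5698, 0.2316, 0.2415]
tcp_rot: [-2.493, 1.896, -0.013]
wrist_force: [0.9, 0.5, 0.3]
gripper_width: 0.0195
```

View pics/scene3.png

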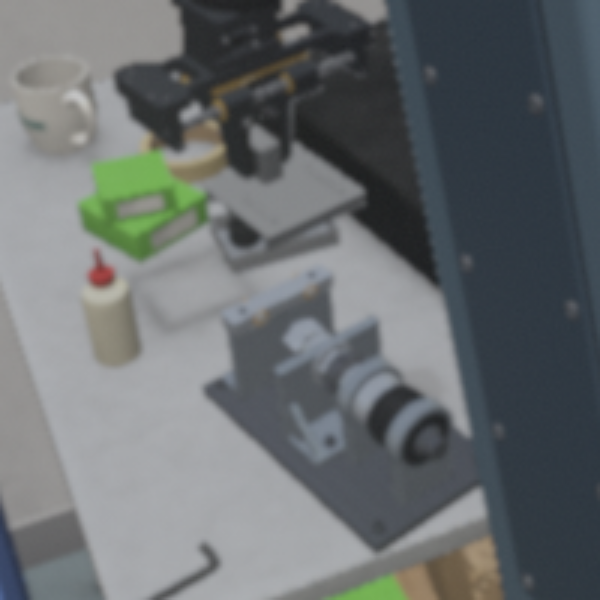

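View pics/wrist3.png

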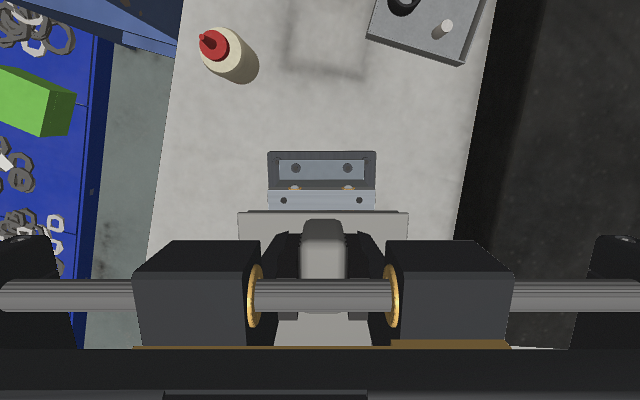

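The cover is off the rail and held (scene view, crop (270,190)). I'll carry it to the front strip and turn it half round on the way. That puts the grip on the near side and keeps the gripper clear of the tester.

```bash
python3 -m pendant '[[[0,0,0],[-8,-3,0],1.5],[[0,0,0],[-8,-3,0],1.5],[[0,0,0],[-16.6,-10,0],1.5],[[0,0,0],[-16.6,-10,0],1.5],[[0,0,0],[-16.6,-10,0],1.5],[[0,0,0],[-20.6,-14,0],1.5],[[0,0,0],[-20.6,-17,0],1.5],[[0,0,0.12],[-20.6,-20,0],1.5],[[0,0,0.24],[-20.6,-23,0],1.5],[[0,0,0.36],[-20.6,-26,0],1.5],[[0,0,0.48],[-20.6,-29,0],1.5],[[0,0,0.6],[-20.6,-32,0],1.5],[[0,0,0.72],[-20.6,-35,0],1.5],[[0,0,0.84],[-20.6,-38,0],1.5],[[0,0,0.96],[-20.6,-39,0],1.5],[[0,0,1.08],[-20.6,-39,0],1.5],[[0,0,1.2],[-20.6,-39,0],1.5],[[0,0,1.32],[-20.6,-39,0],1.5],[[0,0,1.4],[-20.6,-39,0],1.5]]' 50
```

```text
clock: 6.77
tool_pos: [0.3594, -0.1588, 0.2315]
tcp_rot: [-3.137, -0.124, 0.003]
wrist_force: [0.1, 0.0, -1.3]
gripper_width: 0.0197
```

```bash
python3 -m pendant '[[[0,0,0.12],[0,0,0],1.5],[[0,0,0.24],[0,0,0],1.5],[[0,0,0.36],[0,0,0],1.5],[[0,0,0.48],[0,0,0],1.5],[[0,0,0.6],[0,0,0],1.5],[[0,0,0.72],[0,0,0],1.5],[[0,0,0.84],[0,0,-2],1.5],[[0,0,0.96],[0,0,-4],1.5],[[0,0,1.08],[0,0,-6],1.5],[[0,0,1.2],[0,0,-8],1.5],[[0,0,1.32],[0,0,-9],1.5],[[0,0,1.44],[0,0,-10],1.5],[[0,0,1.47],[0,0,-10],1.5],[[0,0,1.47],[0,0,-10],1.5]]' 50
python3 - <<'E'
from h import *
s=robot.sense();print(s["tool_pos"],s["tcp_rot"],s["joints"],s["wrist_force"])
cv2.imwrite("pics/wrist4.png",robot.camera("wrist")[:,:,::-1])
cv2.imwrite("pics/top4.png",cv2.resize(robot.camera("top")[150:350,240:500,::-1],None,fx=3,fy=3))
E
```

```text
clock: 7.93
tool_pos: [0.3589, -0.1581, 0.131]
tcp_rot: [-2.247, -2.189, 0.001]
wrist_force: [0.4, 0.8, -0.7]
gripper_width: 0.0199
[ 0.35891497 -0.1580776   0.13104903] [-2.24719460e+00 -2.18937011e+00  6.17348132e-04] [-7.19898293e-01 -8.04563788e-02  2.15116588e+00 -7.13245898e-05
  1.07510223e+00 -2.26459480e+00] [ 0.44390389  0.77914264 -0.70859437]
```

View pics/top4.png

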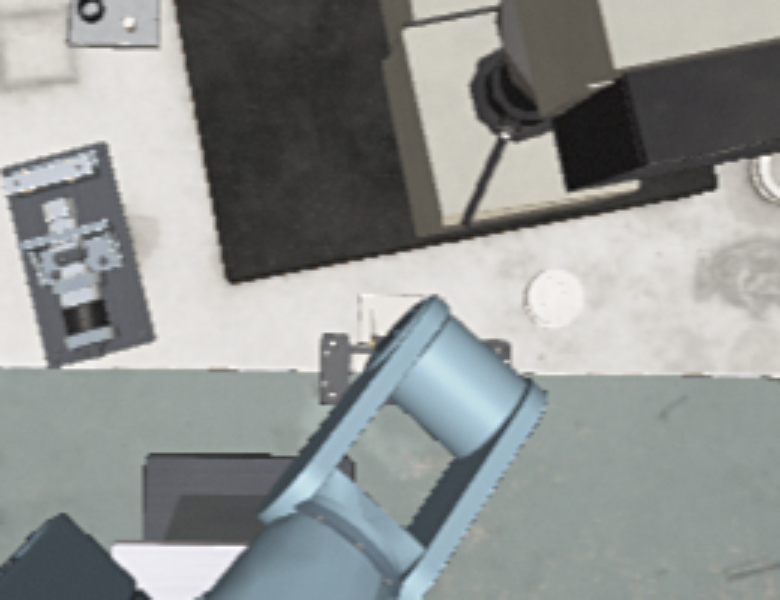

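View pics/wrist4.png

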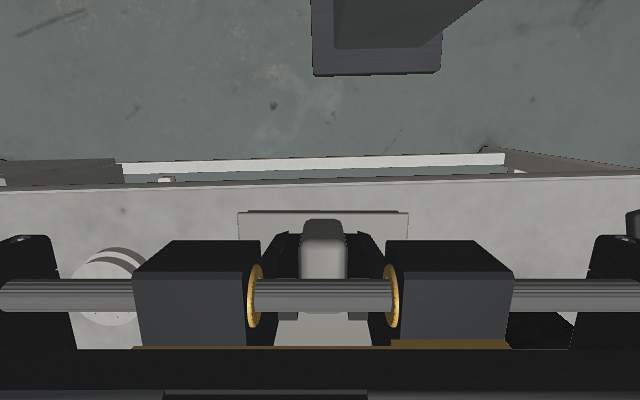

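Run:
```python
from h import *
t=robot.get_calibration("top")
for u,v in [(240+250/3,150+370/3),(240+600/3,150+374/3)]: print("edge",onz(t,(u,v),0))
print("block",onz(t,(425,249),.024), "tester",onz(t,(240+228/3,150+282/3),.09),onz(t,(240+440/3,150+235/3),.09))
```

```text
edge [ 0.34476601 -0.00135156  0.        ]
edge [ 0.34537037 -0.41132309  0.        ]
block [ 0.43394702 -0.35422499  0.024     ] tester [0.44496205 0.0247558  0.09      ] [ 0.49994276 -0.2102756   0.09      ]
```

The bench edge is at x≈0.345, so I'll move the cover a little forward and to the right, then lower it.

```bash
python3 -m pendant '[[[0,0,0],[1.6,-2.2,0],1.5],[[0,0,0],[1.6,-2.2,-3],1.5],[[0,0,0],[1.6,-2.2,-6],1.5],[[0,0,0],[1.6,-2.2,-8],1.5],[[0,0,0],[1.6,-2.2,-8.7],1.5],[[0,0,0],[1.6,-2.2,-8.9],1.5],[[0,0,0],[1.6,-2.2,-8.9],1.5],[[0,0,0],[1.6,-2.2,-8.9],1.5]]' 50
python3 -c "
from h import *
s=robot.sense();print(s['tool_pos'],s['wrist_force'])"
```

```text
clock: 8.7
tool_pos: [0.3771, -0.1819, 0.0449]
tcp_rot: [2.25, 2.189, 0.0]
wrist_force: [0.4, -0.7, -0.5]
gripper_width: 0.0198
[ 0.37709932 -0.18187648  0.0448737 ] [ 0.39426811 -0.72700134 -0.51564123]
```

```bash
python3 -m pendant '[[[0,0,0],[0,0,-0.2],1.5],[[0,0,0],[0,0,-0.4],1.5],[[0,0,0],[0,0,-0.55],1.5],[[0,0,0],[0,0,-0.7],1.5],[[0,0,0],[0,0,-0.7],1.5]]' 50
```

```text
clock: 9.12
tool_pos: [0.3762, -0.1812, 0.0367]
tcp_rot: [-2.251, -2.191, 0.0]
wrist_force: [-0.0, 0.2, -0.7]
gripper_width: 0.0198
```

```bash
python3 -m pendant '[[[0,0,0],[0,0,-0.1],1.5],[[0,0,0],[0,0,-0.2],1.5],[[0,0,0],[0,0,-0.2],1.5]]' 50
```

```text
clock: 9.37
tool_pos: [0.3765, -0.1812, 0.0365]
tcp_rot: [-2.25, -2.191, 0.0]
wrist_force: [-7.2, 7.2, 28.9]
gripper_width: 0.0196
```

Run:
```python
from h import *
print(robot.sense()["wrist_force"])
cv2.imwrite("pics/scene5.png",robot.camera("scene")[:,:,::-1])
```

```text
[-7.18765004  7.22321071 28.94751927]
```

The cover touched down with 29 N. I'll ease off 1.5 mm, then open partway and rise.

```bash
python3 -m pendant '[[[0,0,0],[0,0,0.15],1.5],[[0,0,0],[0,0,0.15],1.5]]' 50
python3 -m pendant '[[[0,0,0],[0,0,0],6],[[0,0,0],[0,0,0],6],[[0,0,0],[0,0,0],6],[[0,0,0],[0,0,0],6],[[0,0,0],[0,0,0],6],[[0,0,0],[0,0,0],6],[[0,0,0],[0,0,0],6]]' 50
```

```text
clock: 9.58
tool_pos: [0.3767, -0.1815, 0.0367]
tcp_rot: [2.25, 2.19, 0.0]
wrist_force: [-0.4, 0.9, -0.9]
gripper_width: 0.0197
clock: 10.17
tool_pos: [0.3762, -0.1812, 0.0361]
tcp_rot: [-2.251, -2.191, 0.0]
wrist_force: [0.9, -0.2, -0.3]
gripper_width: 0.0598
```

```bash
python3 -m pendant '[[[0,0,0],[0,0,1],6],[[0,0,0],[0,0,3],6],[[0,0,0],[0,0,6],6],[[0,0,0],[0,0,10],6],[[0,0,0],[0,0,14],6],[[0,0,0],[0,0,18],6],[[0,0,0],[0,0,20.5],6],[[0,0,0],[0,3,20.5],6],[[0,0,0],[-2,7,20.5],6],[[0,0,0],[-3,11,20.5],6],[[0,0,0],[-3,15,20.5],6],[[0,0,0],[-3,19,20.5],6],[[0,0,0],[-3,19,20.5],6]]'
python3 - <<'E'
from h import *
cv2.imwrite("pics/scene6.png",robot.camera("scene")[:,:,::-1])
cv2.imwrite("pics/top6.png",cv2.resize(robot.camera("top")[150:350,240:500,::-1],None,fx=3,fy=3))
E
```

```text
clock: 11.25
tool_pos: [0.3451, 0.0153, 0.2411]
tcp_rot: [-2.24, -2.201, -0.004]
wrist_force: [-1.3, -0.9, -0.3]
gripper_width: 0.0601
```

View pics/top6.png

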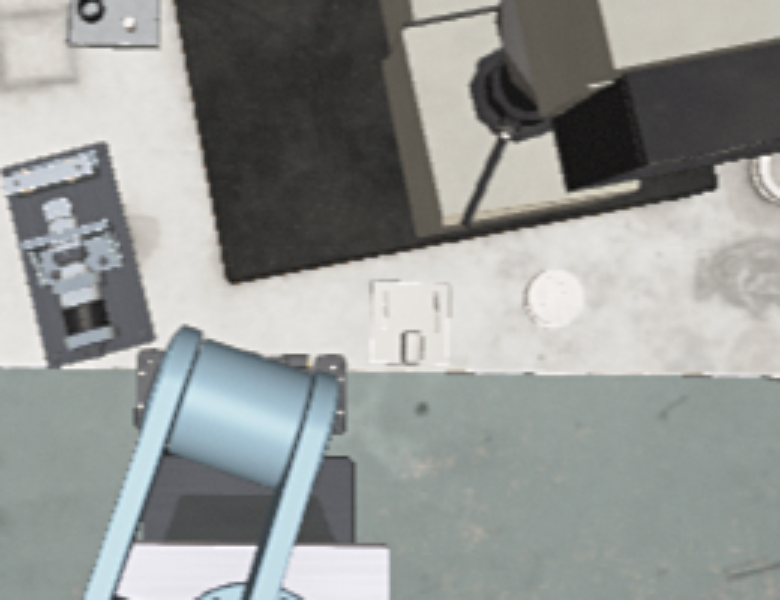

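View pics/scene6.png

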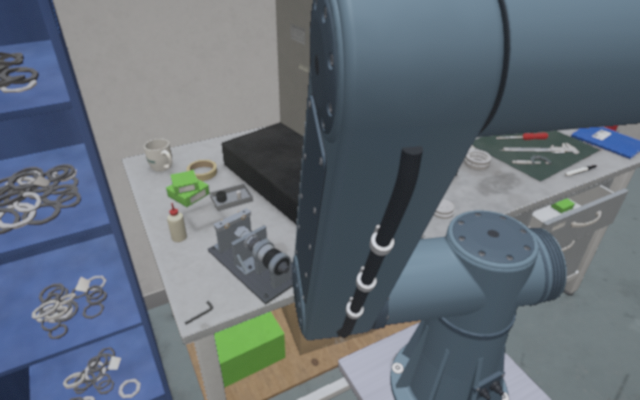

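The cover stands upright and level on the bench, at crop (372–450, 282–365), clear of the fixture and the blocks. Next is the bolt: I turn back to the fixture's axes and hover above the gap.

```bash
python3 -m pendant '[[[0,0,0.1],[2,4,0],8.8],[[0,0,0.2],[5,7,0],8.8],[[0,0,0.285],[8,9.5,0],8.8],[[0,0,0.285],[11,12.5,0],8.8],[[0,0,0.285],[14,15.5,0],8.8],[[0,0,0.285],[16.5,18,0],8.8],[[0,0,0.285],[18.5,20.5,0],8.8],[[0,0,0.285],[18.5,20.5,-3],8.8],[[0,0,0.285],[18.5,20.5,-5],8.8],[[0,0,0.285],[18.5,20.5,-5],8.8],[[0,0,0.285],[18.5,20.5,-5],8.8],[[0,0,0.285],[18.5,20.5,-5],8.8]]'
python3 - <<'E'
from h import *
import json
s=robot.sense();c=robot.get_calibration("wrist");im=robot.camera("wrist")
from scipy.spatial.transform import Rotation as Ro
m=Ro.from_rotvec(s["tcp_rot"]).as_matrix();print(s["tool_pos"],s["dq"].round(3) if hasattr(s["dq"],"round") else s["dq"],np.degrees(np.arctan2(m[1,0],m[0,0])))
json.dump({k:(np.array(v).tolist()) for k,v in c.items()},open("w7.json","w"))
cv2.imwrite("pics/wrist7.png",im[:,:,::-1])
E
```

```text
clock: 12.35
tool_pos: [0.5324, 0.2123, 0.1921]
tcp_rot: [1.92, 2.486, 0.001]
wrist_force: [0.2, 1.0, -0.1]
gripper_width: 0.088
[0.53243606 0.212266   0.19210878] [ 0.011 -0.024 -0.013 -0.001 -0.003  0.004] 104.64574188330549
```

View pics/wrist7.png

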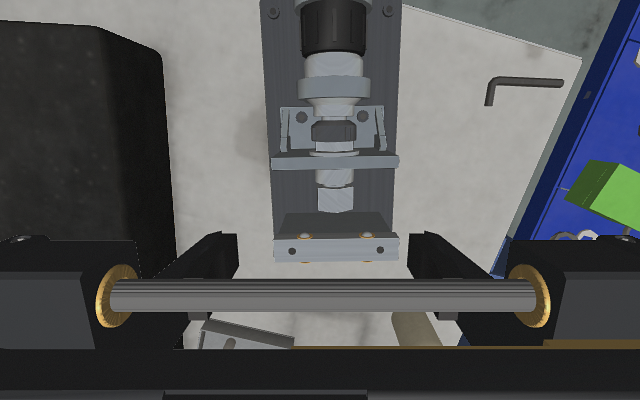

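The uncovered bolt head is at about (336,200), between the bracket (v≈160) and the rail (v≈248). I'll cross-check the bolt position from the bracket and rail edges.

Run:
```python
import cv2
a=cv2.imread("pics/wrist7.png")[140:270,260:410]
cv2.imwrite("pics/wrist7z.png",cv2.resize(a,None,fx=5,fy=4.6,interpolation=cv2.INTER_CUBIC))
```

```text
(no output)
```

View pics/wrist7z.png

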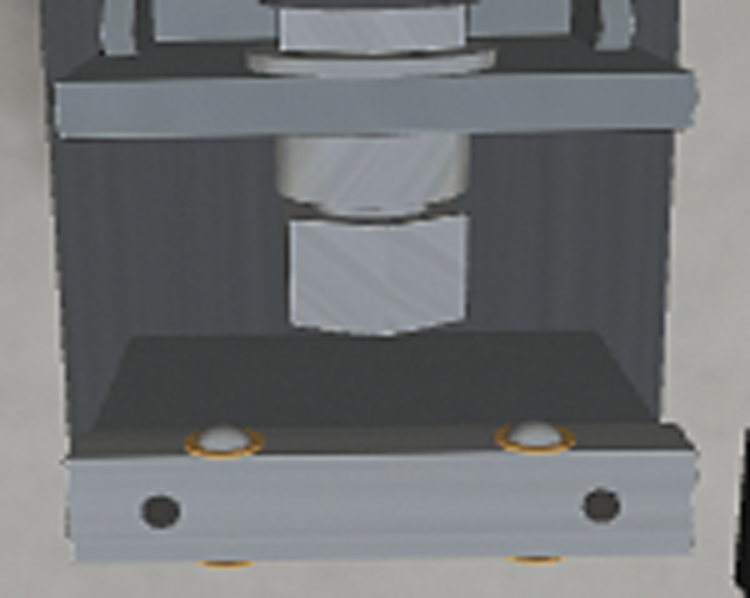

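Run:
```python
from h import *
import json
c=json.load(open("w7.json"))
P=lambda u,v:(260+u/5,140+v/4.6)
D=[((68,460),(.063,-.05,.1)),((694,450),(.063,.05,.1)),((692,555),(.083,.05,.1)),((76,562),(.083,-.05,.1)),((57,84),(0,-.05,.088)),((691,72),(0,.05,.088)),((60,138),(.01,-.05,.088)),((691,130),(.01,.05,.088))]
W=[onz(c,P(*u),l[2]) for u,l in D];L=[l for u,l in D]
for idx in [range(4),range(4,8),range(8)]:
    a,t,r=fit([L[i] for i in idx],[W[i] for i in idx])
    R=np.array([[np.cos(a),-np.sin(a)],[np.sin(a),np.cos(a)]])
    print(np.degrees(a),t,(r*1000).round(1).tolist(),"bolt",R@[.036,0]+t)
p=robot.sense()["tool_pos"];print(p)
```

```text
15.637565421299705 [0.4966184  0.21184339] [[0.2, 0.5], [0.4, -0.7], [-0.1, -0.3], [-0.6, 0.5]] bolt [0.5312859  0.22154724]
15.6630099971087 [0.49671044 0.2115273 ] [[0.2, 0.9], [0.4, -1.0], [-0.6, 0.6], [0.1, -0.6]] bolt [0.53137363 0.22124654]
15.73262523746974 [0.49668162 0.21162412] [[0.1, 0.6], [0.5, -0.6], [-0.0, -0.1], [-0.7, 0.5], [0.1, 0.8], [0.5, -1.1], [-0.6, 0.5], [0.2, -0.7]] bolt [0.53133297 0.22138547]
[0.53265379 0.21262524 0.19279273]
```

```bash
python3 -m pendant '[[[0,0,0.018],[-0.15,0.85,0],8.8],[[0,0,0.018],[-0.15,0.85,-3],8.8],[[0,0,0.018],[-0.15,0.85,-6],8.8],[[0,0,0.018],[-0.15,0.85,-8.5],8.8],[[0,0,0.018],[-0.15,0.85,-10.5],8.8],[[0,0,0.018],[-0.15,0.85,-12],8.8],[[0,0,0.018],[-0.15,0.85,-12.7],8.8],[[0,0,0.018],[-0.15,0.85,-12.7],8.8],[[0,0,0.018],[-0.15,0.85,-12.7],8.8]]' 55
python3 - <<'E'
from h import *
s=robot.sense()
from scipy.spatial.transform import Rotation as Ro
m=Ro.from_rotvec(s["tcp_rot"]).as_matrix();print(s["tool_pos"],s["wrist_force"],np.degrees(np.arctan2(m[1,0],m[0,0])))
cv2.imwrite("pics/wrist8.png",robot.camera("wrist")[:,:,::-1])
E
```

```text
clock: 13.15
tool_pos: [0.5305, 0.2226, 0.0653]
tcp_rot: [1.894, 2.506, 0.002]
wrist_force: [-0.7, -1.0, 0.4]
gripper_width: 0.0883
[0.53048432 0.2226396  0.06530881] [-0.69909963 -1.037434    0.38916016] 105.83565920691724
```

View pics/wrist8.png

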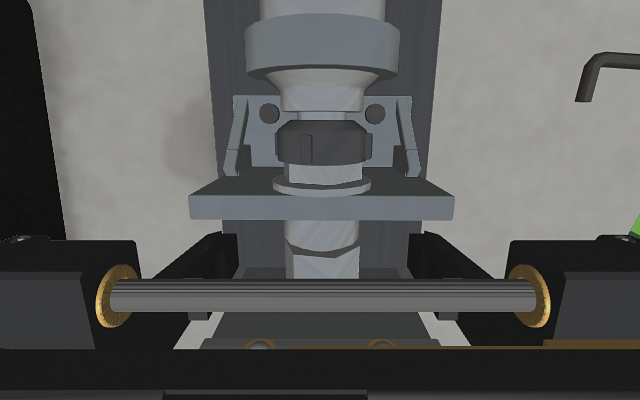

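The head at (322,255) is centred between the fingers. Closing now.

```bash
python3 -m pendant '[[[0,0,0],[0,0,0],2],[[0,0,0],[0,0,0],2],[[0,0,0],[0,0,0],2],[[0,0,0],[0,0,0],2],[[0,0,0],[0,0,0],2],[[0,0,0],[0,0,0],2],[[0,0,0],[0,0,0],2],[[0,0,0],[0,0,0],2],[[0,0,0],[0,0,0],2],[[0,0,0],[0,0,0],2],[[0,0,0],[0,0,0],2],[[0,0,0],[0,0,0],2],[[0,0,0],[0,0,0],2],[[0,0,0],[0,0,0],2]]' 55
python3 - <<'E'
from h import *
s=robot.sense();print(s["wrist_force"],s["ft_torque"])
cv2.imwrite("pics/wrist9.png",robot.camera("wrist")[:,:,::-1])
E
```

```text
clock: 14.37
tool_pos: [0.5298, 0.2221, 0.0641]
tcp_rot: [1.895, 2.506, -0.001]
wrist_force: [0.4, -2.4, -2.3]
gripper_width: 0.0313
[ 0.37303803 -2.41504715 -2.2685297 ] [-0.28777009 -0.30421018  0.00066468]
```

View pics/wrist9.png

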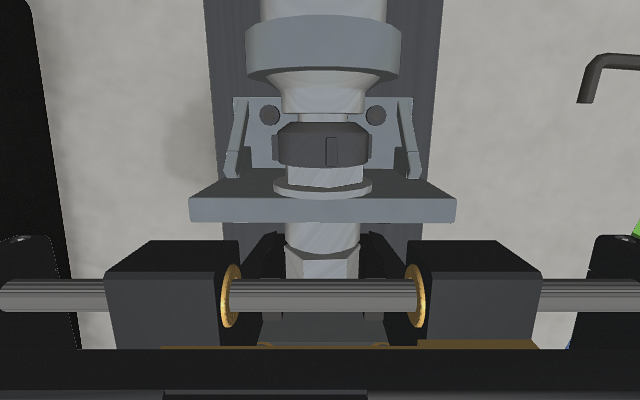

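Width is nearly down to 30 mm, so the head's flats are seating. I'll hold and watch the notch on the socket, now near (331,150).

```bash
python3 -m pendant '[[[0,0,0],[0,0,0],2],[[0,0,0],[0,0,0],2],[[0,0,0],[0,0,0],2],[[0,0,0],[0,0,0],2],[[0,0,0],[0,0,0],2],[[0,0,0],[0,0,0],2],[[0,0,0],[0,0,0],2],[[0,0,0],[0,0,0],2],[[0,0,0],[0,0,0],2],[[0,0,0],[0,0,0],2],[[0,0,0],[0,0,0],2],[[0,0,0],[0,0,0],2]]' 55
python3 - <<'E'
from h import *
s=robot.sense();print(s["wrist_force"],s["ft_torque"])
cv2.imwrite("pics/w10.png",robot.camera("wrist")[100:290,200:440,::-1])
E
python3 -m pendant '[[[0,0,0],[0,0,0],2],[[0,0,0],[0,0,0],2],[[0,0,0],[0,0,0],2],[[0,0,0],[0,0,0],2],[[0,0,0],[0,0,0],2],[[0,0,0],[0,0,0],2],[[0,0,0],[0,0,0],2],[[0,0,0],[0,0,0],2],[[0,0,0],[0,0,0],2],[[0,0,0],[0,0,0],2],[[0,0,0],[0,0,0],2],[[0,0,0],[0,0,0],2]]' 55
python3 - <<'E'
from h import *
s=robot.sense();print(s["wrist_force"],s["ft_torque"])
b=robot.camera("wrist")[100:290,200:440,::-1]
cv2.imwrite("pics/w11.png",np.hstack([cv2.resize(x,None,fx=1.6,fy=1.6) for x in (cv2.imread("pics/w10.png"),b)]))
E
```

```text
clock: 15.42
tool_pos: [0.5298, 0.2221, 0.0642]
tcp_rot: [1.895, 2.506, -0.0]
wrist_force: [1.6, -4.9, -2.1]
gripper_width: 0.0316
[ 1.55211115 -4.91411582 -2.11132222] [-0.59119912 -0.35380701  0.03403482]
clock: 16.47
tool_pos: [0.5298, 0.2221, 0.0642]
tcp_rot: [1.895, 2.506, -0.0]
wrist_force: [0.4, -5.2, -3.1]
gripper_width: 0.0315
[ 0.42818667 -5.20872052 -3.12652891] [-0.59863654 -0.34095783 -0.01651525]
```

View pics/w11.png

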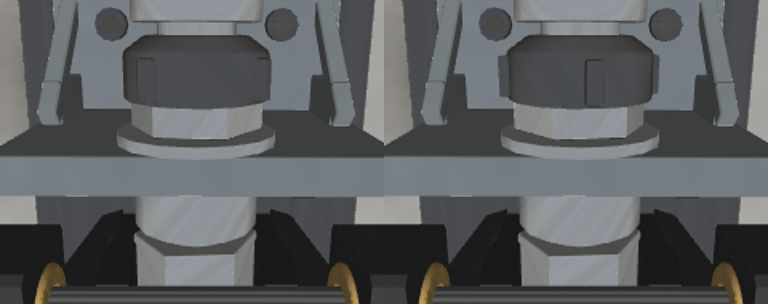

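```bash
python3 -m pendant '[[[0,0,0],[0,0,0],2],[[0,0,0],[0,0,0],2],[[0,0,0],[0,0,0],2],[[0,0,0],[0,0,0],2],[[0,0,0],[0,0,0],2],[[0,0,0],[0,0,0],2]]' 60
python3 - <<'E'
from h import *
s=robot.sense();print(s["wrist_force"],s["ft_torque"],s["tool_pos"])
b=robot.camera("wrist");cv2.imwrite("pics/w12.png",b[:,:,::-1])
b=b[210:290,260:380,::-1]
a=cv2.imread("pics/w10.png")[110:190,60:180]
cv2.imwrite("pics/w12z.png",np.hstack([cv2.resize(x,None,fx=3.3,fy=3.3,interpolation=cv2.INTER_CUBIC) for x in (a,b)]))
E
```

```text
clock: 17.02
tool_pos: [0.5298, 0.2221, 0.0642]
tcp_rot: [1.895, 2.506, -0.0]
wrist_force: [1.6, -5.1, -2.2]
gripper_width: 0.0314
[ 1.58070765 -5.11750383 -2.17835486] [-0.61401058 -0.39711604 -0.00607306] [0.52982564 0.22212341 0.06420302]
```

View pics/w12z.png

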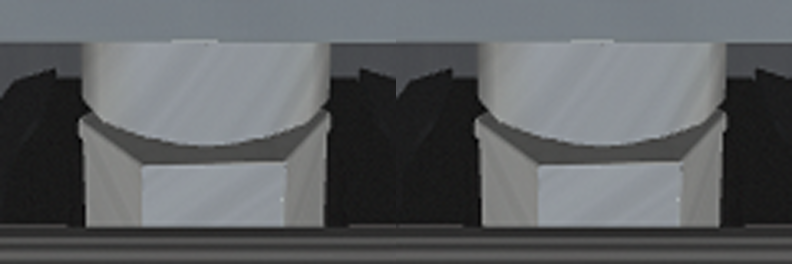

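Run:
```python
from h import *
c=robot.get_calibration("wrist")
a=np.radians(15.63);X=np.array([np.cos(a),np.sin(a),0]);Y=np.array([-np.sin(a),np.cos(a),0]);Z=np.array([0,0,1])
o=np.array([.4965,.2113,.07])
for th in (0,30):
    print("corner at deg from up",th)
    for k in range(-2,3):
        g=np.radians(th+60*k);y,z=.01732*np.sin(g),.01732*np.cos(g)
        q=proj(c,o+.026*X+y*Y+z*Z); print(th+60*k,(y*1000).round(1),(z*1000).round(1),(q).round(1),((q-[260,210])*3.3).round(0))
for y in(-.0157,.0157):print("finger",((proj(c,o+.026*X+y*Y)-[260,210])*3.3).round(0))
```

```text
corner at deg from up 0
-120 -15.0 -8.7 [290.5 236.8] [101.  89.]
-60 -15.0 8.7 [286.3 252.3] [ 87. 140.]
0 0.0 17.3 [322.  261.7] [205. 171.]
60 15.0 8.7 [357.8 252.5] [323. 140.]
120 15.0 -8.7 [353.7 237.1] [309.  89.]
corner at deg from up 30
-90 -17.3 0.0 [283.3 244.1] [ 77. 112.]
-30 -8.7 15.0 [300.3 259. ] [133. 162.]
30 8.7 15.0 [343.7 259.2] [276. 162.]
90 17.3 0.0 [360.8 244.3] [333. 113.]
150 8.7 -15.0 [339.6 232.2] [263.  73.]
finger [ 89. 112.]
finger [321. 113.]
```

The head is held still, but its top facet is flat and its corners face the pads, about 5° off. It has jammed across corners at 31.4 mm instead of seating on its flats. I'll open briefly so it creeps about 30°, then regrip.

```bash
python3 -m pendant '[[[0,0,0],[0,0,0],4.2],[[0,0,0],[0,0,0],4.2],[[0,0,0],[0,0,0],4.2],[[0,0,0],[0,0,0],4.2]]' 60
python3 - <<'E'
from h import *
b=robot.camera("wrist")
b=b[210:290,260:380,::-1]
cv2.imwrite("pics/w13z.png",cv2.resize(b,None,fx=3.3,fy=3.3,interpolation=cv2.INTER_CUBIC))
E
```

```text
clock: 17.4
tool_pos: [0.5297, 0.2229, 0.0644]
tcp_rot: [-1.894, -2.506, -0.001]
wrist_force: [0.0, -0.6, 0.3]
gripper_width: 0.0419
```

View pics/w13z.png

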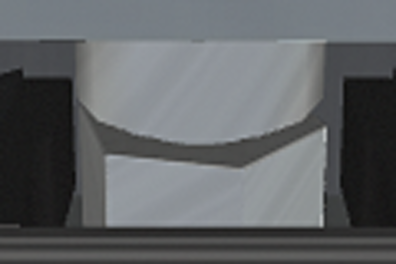

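The corner has moved from 287 to 242 px and belongs at about 205. I'll close now.

```bash
python3 -m pendant '[[[0,0,0],[0,0,0],2],[[0,0,0],[0,0,0],2],[[0,0,0],[0,0,0],2],[[0,0,0],[0,0,0],2],[[0,0,0],[0,0,0],2],[[0,0,0],[0,0,0],2],[[0,0,0],[0,0,0],2],[[0,0,0],[0,0,0],2]]' 60
python3 - <<'E'
from h import *
s=robot.sense();print(s["wrist_force"],s["ft_torque"])
b=robot.camera("wrist")
b=b[210:290,260:380,::-1]
cv2.imwrite("pics/w14z.png",cv2.resize(b,None,fx=3.3,fy=3.3,interpolation=cv2.INTER_CUBIC))
E
```

```text
clock: 18.12
tool_pos: [0.53, 0.2217, 0.064]
tcp_rot: [1.895, 2.505, -0.001]
wrist_force: [3.2, -5.4, -3.8]
gripper_width: 0.0295
[ 3.24824627 -5.3954091  -3.84594048] [-5.55776129e-01 -5.80677197e-01 -6.19968979e-06]
```

View pics/w14z.png

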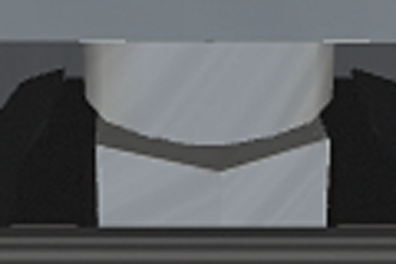

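Now it is seated on flats: corner straight up at (220,170), width 29.5 mm. I'll hold and watch the socket.

```bash
python3 -m pendant '[[[0,0,0],[0,0,0],2],[[0,0,0],[0,0,0],2],[[0,0,0],[0,0,0],2],[[0,0,0],[0,0,0],2],[[0,0,0],[0,0,0],2],[[0,0,0],[0,0,0],2],[[0,0,0],[0,0,0],2],[[0,0,0],[0,0,0],2],[[0,0,0],[0,0,0],2],[[0,0,0],[0,0,0],2],[[0,0,0],[0,0,0],2],[[0,0,0],[0,0,0],2],[[0,0,0],[0,0,0],2],[[0,0,0],[0,0,0],2],[[0,0,0],[0,0,0],2],[[0,0,0],[0,0,0],2],[[0,0,0],[0,0,0],2],[[0,0,0],[0,0,0],2],[[0,0,0],[0,0,0],2],[[0,0,0],[0,0,0],2]]' 60
python3 -m pendant '[[[0,0,0],[0,0,0],2],[[0,0,0],[0,0,0],2],[[0,0,0],[0,0,0],2],[[0,0,0],[0,0,0],2],[[0,0,0],[0,0,0],2],[[0,0,0],[0,0,0],2],[[0,0,0],[0,0,0],2],[[0,0,0],[0,0,0],2],[[0,0,0],[0,0,0],2],[[0,0,0],[0,0,0],2],[[0,0,0],[0,0,0],2],[[0,0,0],[0,0,0],2],[[0,0,0],[0,0,0],2],[[0,0,0],[0,0,0],2],[[0,0,0],[0,0,0],2],[[0,0,0],[0,0,0],2],[[0,0,0],[0,0,0],2],[[0,0,0],[0,0,0],2],[[0,0,0],[0,0,0],2],[[0,0,0],[0,0,0],2]]' 60
python3 -m pendant '[[[0,0,0],[0,0,0],2],[[0,0,0],[0,0,0],2],[[0,0,0],[0,0,0],2],[[0,0,0],[0,0,0],2],[[0,0,0],[0,0,0],2],[[0,0,0],[0,0,0],2],[[0,0,0],[0,0,0],2],[[0,0,0],[0,0,0],2],[[0,0,0],[0,0,0],2],[[0,0,0],[0,0,0],2],[[0,0,0],[0,0,0],2],[[0,0,0],[0,0,0],2],[[0,0,0],[0,0,0],2],[[0,0,0],[0,0,0],2],[[0,0,0],[0,0,0],2],[[0,0,0],[0,0,0],2],[[0,0,0],[0,0,0],2],[[0,0,0],[0,0,0],2],[[0,0,0],[0,0,0],2],[[0,0,0],[0,0,0],2]]' 60
python3 - <<'E'
from h import *
s=robot.sense();print(s["wrist_force"],s["ft_torque"])
cv2.imwrite("pics/w15.png",robot.camera("wrist")[100:290,200:440,::-1])
E
python3 -m pendant '[[[0,0,0],[0,0,0],2],[[0,0,0],[0,0,0],2],[[0,0,0],[0,0,0],2],[[0,0,0],[0,0,0],2],[[0,0,0],[0,0,0],2],[[0,0,0],[0,0,0],2],[[0,0,0],[0,0,0],2],[[0,0,0],[0,0,0],2],[[0,0,0],[0,0,0],2],[[0,0,0],[0,0,0],2],[[0,0,0],[0,0,0],2],[[0,0,0],[0,0,0],2]]' 60
python3 - <<'E'
from h import *
s=robot.sense();print(s["wrist_force"],s["ft_torque"])
b=robot.camera("wrist")[100:290,200:440,::-1]
cv2.imwrite("pics/w16r.png",b)
a=cv2.imread("pics/w15.png");d=cv2.absdiff(a,np.ascontiguousarray(b)).max(2);print("socket diff",d[20:100].max(),(d[20:100]>20).sum())
cv2.imwrite("pics/w16.png",np.hstack([cv2.resize(x,None,fx=1.6,fy=1.6) for x in (a,b)]))
E
```

```text
clock: 19.83
tool_pos: [0.53, 0.2217, 0.064]
tcp_rot: [1.895, 2.505, -0.0]
wrist_force: [2.9, -5.5, -3.6]
gripper_width: 0.029
clock: 21.5
tool_pos: [0.53, 0.2217, 0.064]
tcp_rot: [1.895, 2.505, -0.001]
wrist_force: [3.0, -4.6, -4.0]
gripper_width: 0.0289
clock: 23.17
tool_pos: [0.53, 0.2217, 0.064]
tcp_rot: [1.895, 2.505, -0.001]
wrist_force: [3.1, -3.9, -3.0]
gripper_width: 0.0291
[ 3.05833986 -3.85640161 -3.02609366] [-0.42994602 -0.49589117 -0.03343296]
clock: 24.22
tool_pos: [0.53, 0.2217, 0.064]
tcp_rot: [1.895, 2.505, -0.001]
wrist_force: [3.7, -3.8, -4.2]
gripper_width: 0.029
[ 3.66840857 -3.82979699 -4.23519389] [-0.45661158 -0.54424063 -0.06888271]
socket diff 40 1
```

View pics/w16.png

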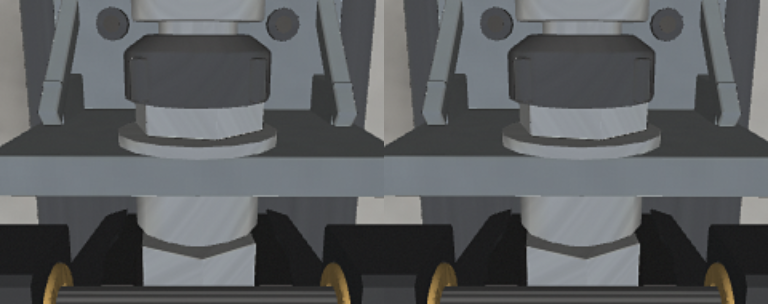

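The socket looks the same in both views, but the interval could alias with the rib spacing. I'll check once more over a different interval, along with the rest of the scene.

```bash
python3 -m pendant '[[[0,0,0],[0,0,0],2],[[0,0,0],[0,0,0],2],[[0,0,0],[0,0,0],2],[[0,0,0],[0,0,0],2]]' 60
python3 - <<'E'
from h import *
b=np.ascontiguousarray(robot.camera("wrist")[100:290,200:440,::-1])
a=cv2.imread("pics/w16r.png");d=cv2.absdiff(a,b).max(2);print("socket diff",d[20:100].max(),(d[20:100]>20).sum())
e=cv2.absdiff(a,cv2.imread("pics/w10.png")).max(2);print("ref diff moving",(e[20:100]>20).sum())
cv2.imwrite("pics/top17.png",robot.camera("top")[:,:,::-1])
cv2.imwrite("pics/scene17.png",robot.camera("scene")[:,:,::-1])
E
```

```text
clock: 24.6
tool_pos: [0.53, 0.2217, 0.064]
tcp_rot: [1.895, 2.505, -0.0]
wrist_force: [3.4, -4.2, -3.6]
gripper_width: 0.0291
socket diff 8 0
ref diff moving 1220
```

View pics/top17.png

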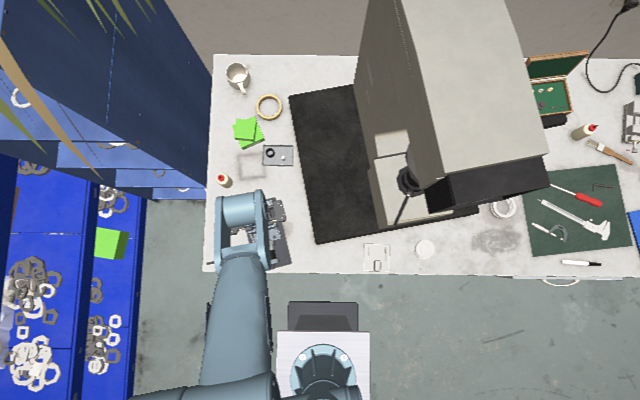

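View pics/scene17.png

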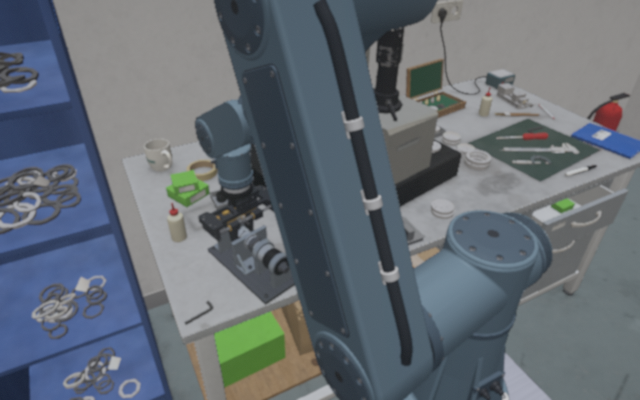

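The socket stands still: no pixel change over 0.38 s or over 1.05 s. The cover is on the bench at (376,257) in the top view, and the blocks, oiler, tray and key are where they were.

```bash
python3 -c "
from station import robot
print(robot.hand_in())"
```

```text
the job is handed in; nothing more can be done
None
```

The nut has run up tight and the socket stands still. I handed the job in at about 24.7 s with the bolt head still gripped at 60 N.

- **Cover:** I pulled it straight up off the rail and stood it upright on the front strip. It sits about 1 cm back from the bench edge, clear of the fixture and the test blocks.
- **First grip on the bolt head:** this one went wrong. The head jammed across its corners, with the opening reading 31.4 mm instead of 30. It did not visibly turn in that grip. I opened for a moment, let the head creep round and gripped again.
- **Second grip:** the head seated on its flats, with a corner pointing straight up. I held it for about 6.5 s.
- **Last checks:**
  - The socket was unchanged between pictures 1.05 s apart (one stray pixel) and 0.38 s apart (none).
  - The opening read a steady 29 mm, about 1 mm under the head's nominal 30.
  - Wrist force at the end was about 6 N. The highest reading in the job was about 31 N, when the cover touched the bench.
  - The oiler, tray, key and test blocks look unmoved.

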